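# Feed the blue-capped sample bottle into the sampler chute

## Robot

A 6-joint arm with a two-finger parallel gripper is mounted at the origin on the work surface. World frame = base frame: x ahead of the robot, y to its left, z up, the work surface at z = 0. Lengths are in m, angles in rad, forces in N, time in s.
With the tool pointing down it reaches from about 0.275 to 1 m from the base axis. Payload 8.4 kg.
Tool frame: the origin (TCP) lies between the finger pads; the fingertips stand 17 mm ahead of it and the grasp point (between the pads) lies 2 mm behind it; z points along the fingers, y is the direction in which the jaws open and shut (so a half turn about z gives the same grasp; the last joint's range is limited). The gripper opens to 85 mm and grips with 20 to 120 N. Pads are 22 mm wide; open, the fingers measure 114 mm over their backs; the gripper's body (76 mm by 85 mm) begins 54 mm behind the grasp point. The pads swing forward as they close: fully open they stand 13 mm farther back than shut.
Start: joints at [-1.186, 0.353, 1.633, -0, 1.155, -0.002], TCP at [0.236, -0.579, 0.248] pointing down, gripper open.
Joint ranges: [-2.63, 2.63], [-0.92, 2.1], [0.06, 2.66], [-1.3, 4.44], [0, 2.69], [-3.02, 3.02]. Speed limits (rad/s): [2.22, 2.22, 2.79, 3.14, 3.14, 3.14].

## Interface

Orientations are given as a rotation vector (axis times angle).
In Python, from bench import arm, cams, spot_in gives the robot as it stands. The module is installed in compiled form; this text tells all that it offers.
- The arm moves only by the shell command python3 -m handwheel 'ROWS' [FORCE]. ROWS is JSON, a list of rows, each an object of numbers: "x", "y", "z": the shift along the tool's x, y, z in units of 30 mm (1.0 is 30 mm); "yaw": the turn about the tool's z in units of 6 degrees (1.0 is 6 degrees); "claw": the closure in counts, from 0 (fully open) to 255 (shut). A call has 1 to 8 rows; each row shifts and turns the commanded pose from where the row before left it, along the tool's axes as they then stand; what a row does not reach is not made up. A row lasts 1/12 s, in which the tool goes at most 41.7 mm and 7.16 degrees, less where a joint would pass 70% of its speed; a pose out of reach is approached as far as the arm can. A call is refused whole if a number of a shift passes 1 or a number of a turn 1, either way. A call with a gripper value outside its range is refused whole. The fingers move at their own pace and stop on an object; FORCE is the grip in N (left out, the last holds). Time passes only in rows, so rows that do not move let the fingers close. It gives the time, the measured TCP pose, the force and the opening at its end, in the units of the state.
- arm.observe(): the state, without advancing time (a new reading comes with each control period).
- cams.snapshot(name): name is "scene" or "side" or "wrist"; returns the picture (400x640x3 uint8, red, green, blue); there is no depth.
- cams.calibration(name): a dict with "fx", "fy", "cx", "cy" (pixels), "dist" ([k1, k2, p1, p2, k3] as OpenCV has them; the pictures are not rectified), "world_to_cam" (4x4, takes a point from world to camera coordinates); the wrist camera has in their place "T_tool_cam" (4x4, takes a point from camera to tool coordinates, whose origin is the TCP and whose axes are the flange's). Camera axes: x right, y up, looking along -z (the intrinsics and any distortion apply to the point x, -y, -z); pixel columns grow to the right and rows downward; lengths in m; the calibration is good to about 2 mm. A picture is of the moment at which its call begins: read the wrist's pose just before it. calibration takes no time and is no camera call.
- arm.job_done(): hands the job in, once; it reports no verdict.
Trained networks look in the newest picture that a camera, given by its name, has taken for a name from the list of things; names that differ only in an ending like _2 or _b are one class to them, and where a whole thing is asked for, a point or a joint stands for the part that bears it (a point fixed in the world has none). Each returns a list of dicts, best first, with "conf" (0 to 1); they miss things now and then, are a little off and sometimes report something else, mostly with a low value. They report only what shows in the picture. A call takes as long as a camera call. They do not tell look-alikes from the thing itself.
- spot_in(camera, target): "location" ([x, y, z] in m, in the coordinates of the camera as it stood for that picture, good to about 4 mm: the middle of the surface that is visible of it).
The state is a dict: "time": time; "joints": joint angles; "qvel": joint speeds; "joint_torque": joint torques, N m; "tool_pos": TCP position; "eef_rot": TCP orientation; "contact_force": force on the tool from outside, world axes, zero at the start; "moment": the same for the moment, N m; "opening": opening from 0.0 (shut) to 1.0 (fully open).
Only numpy, scipy, OpenCV 4.12 (cv2) and the standard library are available. Lean on these libraries where they do the work, as an engineer would, in place of code of your own. Each camera call takes 0.05 s, during which the arm holds its last target. There are 200 camera calls.

## Task

Feed the blue-capped sample bottle into the sampler's sloping chute: lay it lengthwise in the wide upper mouth with its cap pointing uphill and let go, so that it slides down base first and comes to rest against the blue stop at the bottom. Leave the red-capped and green-capped bottles where they lie.

Things in the scene. Friction and masses are not known exactly. Their poses are not given: they have to be found in the camera images.
- bottle_blue: Square white plastic sample bottle lying on the bench, with a blue screw cap and a blue band round its label. Body 56 x 30 x 30 mm, its last 10 mm tapering to a foot 18 mm wide; neck 6 mm, cap 26 mm diameter and 18 mm long; 80 mm overall, 60 g. Origin on the long axis at mid-body, 15 mm above the bench; +x points to the cap (foot x = -28, cap end +52 mm). Grip it across the 30 mm body.
- chute: Fixed slippery open metal chute, deck 25 deg. Origin on bench; +x level uphill (robot's left). mm: deck centre line x -140, z 30 at blue stop (24 high) to x 145, z 163. Throat 44 wide, walls 18 high, 83 along slope; flares over 120 to mouth 120 wide, walls 12, last 110. Lay bottle (origin) at x 76, y 0, z 147, tilted with deck; it slides by itself. Home: bottle origin x -121, z 55.
- bottle_red: Square white plastic sample bottle lying on the bench, with a red screw cap and a red band round its label. Otherwise the same as the blue-capped one, same size and frame. To be left alone.
- bottle_green: Square white plastic sample bottle lying on the bench, with a green screw cap and a green band round its label. Otherwise the same as the blue-capped one, same size and frame. To be left alone.
There are look-alikes about, which are no part of the job. What is shaped like the bottle_blue but brown or yellow is not meant.

How it is judged:
By the outcome, as a careful person would: the job done as asked, in the order asked, and still so for the second after the job is handed in, with the robot touching nothing.
It also fails if it takes over 32 s, if anything falls off the work surface, if the arm or the gripper's body presses on something with over 40 N, if the wrist force passes 120 N, or if a joint passes its speed limit or range.

## Working session

There is one attempt and no reset: what is moved stays moved. The work goes in short steps, Python scripts to look and compute and a shell command to move; the robot and the scene stay as the last step left them, time stands still between calls to the robot, and variables do not carry over. Pictures are saved under pics/ and viewed, about 8 in all and at most 12, crops included, and the job is handed in when it is done.

```bash
mkdir -p pics; cat > h.py <<'E'
import numpy as np, cv2
from scipy.spatial.transform import Rotation as R
from bench import arm, cams, spot_in
def pose():
    s=arm.observe(); T=np.eye(4); T[:3,:3]=R.from_rotvec(s['eef_rot']).as_matrix(); T[:3,3]=s['tool_pos']; return T
def c2w(n):
    c=cams.calibration(n)
    return pose()@np.array(c['T_tool_cam']) if n=='wrist' else np.linalg.inv(np.array(c['world_to_cam']))
def snap(n,f):
    M=c2w(n); im=cams.snapshot(n); cv2.imwrite(f'pics/{f}.png',im[:,:,::-1]); return im,M
def spot(n,t,M):
    for d in spot_in(n,t):
        p=M@np.r_[d['location'],1]; print(n,t,round(d['conf'],2),p[:3].round(4), 'px',proj(n,p[:3],M).round())
def proj(n,p,M):
    c=cams.calibration(n); K=np.array([[c['fx'],0,c['cx']],[0,c['fy'],c['cy']],[0,0,1]])
    q=(np.linalg.inv(M)@np.r_[p,1])[:3]*[1,-1,-1]
    return cv2.projectPoints(q[None],np.zeros(3),np.zeros(3),K,np.array(c['dist']))[0].ravel()
def ray(n,uv,M,z):
    c=cams.calibration(n); K=np.array([[c['fx'],0,c['cx']],[0,c['fy'],c['cy']],[0,0,1]])
    u=cv2.undistortPoints(np.array([[uv]],float),K,np.array(c['dist'])).ravel()
    d=M[:3,:3]@[u[0],-u[1],-1]; o=M[:3,3]; return o+d*(z-o[2])/d[2]
E
python3 - <<'E'
from h import *
ims=[]
for n in('scene','side'):
    im,M=snap(n,n+'0'); ims.append(im)
    for t in('bottle_blue','chute'): spot(n,t,M)
s=arm.observe(); print(s['time'],s['eef_rot'],s['tool_pos'])
print(pose()[:3,:3].round(3))
E
```

```text
scene bottle_blue 0.95 [ 0.5838 -0.361   0.024 ] px [228. 169.]
scene bottle_blue 0.67 [ 0.3769 -0.2892  0.0237] px [308. 147.]
scene bottle_blue 0.62 [ 0.4941 -0.296   0.0275] px [272. 165.]
scene chute 0.6 [0.5622 0.2216 0.0852] px [412. 290.]
side bottle_blue 0.89 [ 0.3713 -0.2825  0.0279] px [400. 180.]
side bottle_blue 0.88 [ 0.5772 -0.358   0.0204] px [328. 145.]
side bottle_blue 0.81 [ 0.4819 -0.2993  0.0284] px [356. 164.]
side chute 0.82 [0.5319 0.2401 0.0919] px [217. 323.]
0.3 [-3.08256614e+00 -6.03696012e-01  1.37945741e-04] [ 0.23570072 -0.57869675  0.24803707]
[[ 0.926  0.377 -0.   ]
 [ 0.377 -0.926  0.   ]
 [ 0.    -0.    -1.   ]]
```

View pics/scene0.png

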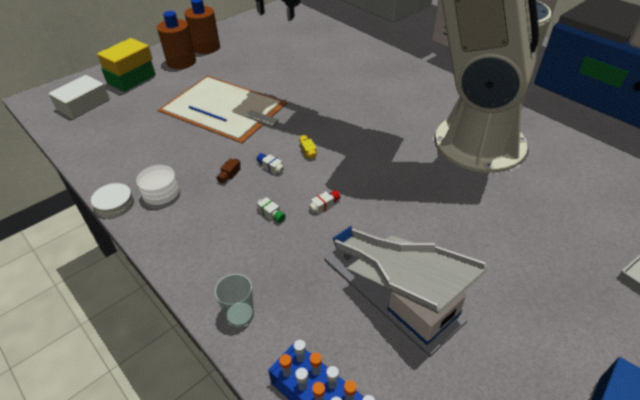

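View pics/side0.png

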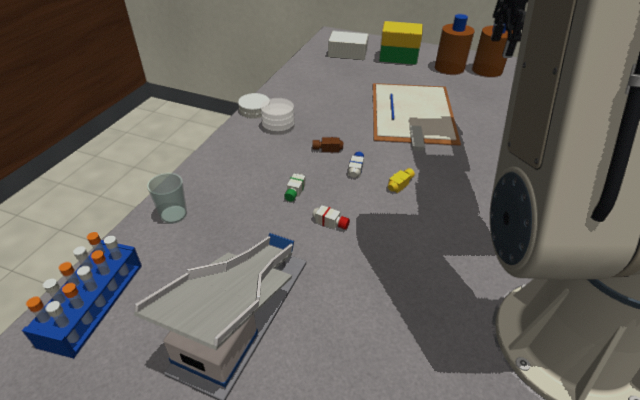

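The scene view shows the blue bottle at about (270,163), with its cap to the upper left at (262,158). Red is at (325,202), green at (270,210), and the look-alikes are brown and yellow. The chute has its stop at (343,237) and its mouth on the right, around (450,280). The side view agrees. Next I'll enlarge the chute from both views to fit its pose.

```bash
python3 - <<'E'
import cv2,numpy as np
a=cv2.imread('pics/scene0.png')[215:355,315:495]; b=cv2.imread('pics/side0.png')[225:385,125:325]
a=cv2.resize(a,None,fx=4,fy=4,interpolation=cv2.INTER_CUBIC);b=cv2.resize(b,None,fx=3.7,fy=3.7,interpolation=cv2.INTER_CUBIC)
cv2.imwrite('pics/ca.png',a);cv2.imwrite('pics/cb.png',b);print(a.shape,b.shape)
E
```

```text
(560, 720, 3) (592, 740, 3)
```

View pics/ca.png

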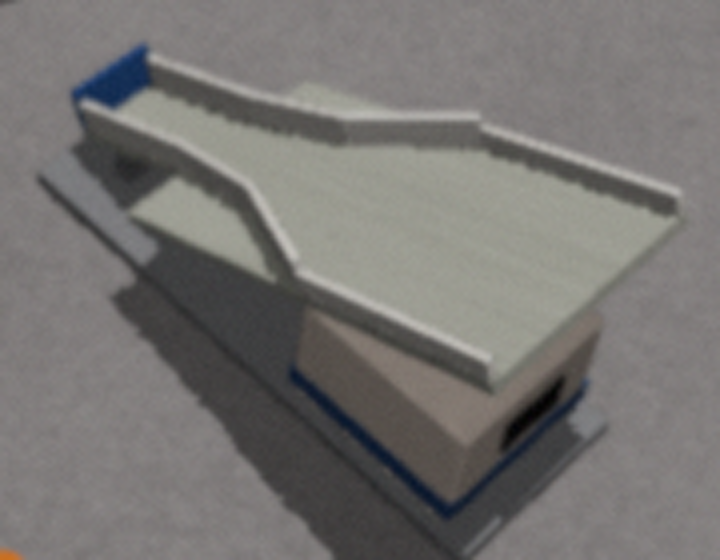

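View pics/cb.png

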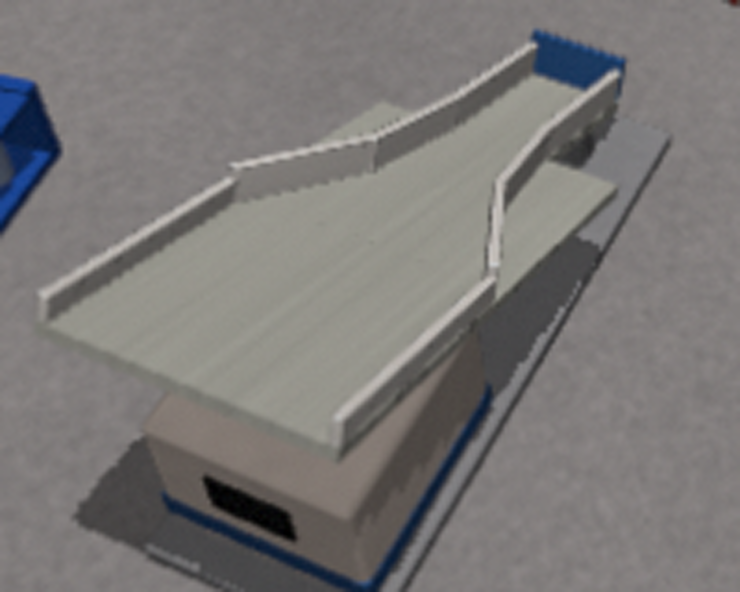

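In these crops I can see the stop's top corners, the mouth's wall ends, and the wall corners where the flare begins. I'll fit x, y and yaw to those from both cameras, and get the bottle's axis from the colour blobs.

```bash
cat > fit.py <<'E'
from h import *
from scipy.optimize import least_squares
c,s_=np.cos(np.radians(25)),np.sin(np.radians(25))
P=lambda s,y,h: np.array([-.140+s*c-h*s_, y, .030+s*s_+h*c])
A=[(P(.314,.0615,.012),(680,190)),(P(.314,-.0615,.012),(492,358)),(P(0,.0235,.024),(147,45)),(P(0,-.0235,.024),(73,95)),(P(.204,.0615,.012),(480,118)),(P(.204,-.0615,.012),(297,268))]
B=[(P(.314,-.0615,.012),(42,293)),(P(.314,.0615,.012),(338,420)),(P(0,-.0235,.024),(533,32)),(P(0,.0235,.024),(624,62)),(P(.204,-.0615,.012),(235,178)),(P(.204,.0615,.012),(492,280))]
obs=[('scene',p,np.array(u)/4+[315,215]) for p,u in A]+[('side',p,np.array(u)/3.7+[125,225]) for p,u in B]
Ms={n:c2w(n) for n in('scene','side')}
def W(v,p): return np.r_[R.from_euler('z',v[2]).as_matrix()[:2,:2]@p[:2]+v[:2],p[2]]
def res(v,k=None): return np.concatenate([proj(n,W(v,p),Ms[n])-u for n,p,u in obs if k in(None,n)])
for k in('scene','side',None):
    r=least_squares(res,[.55,.22,1.4],loss='soft_l1',args=(k,)); v=r.x; print(k,v[:2].round(4),np.degrees(v[2]).round(2)); print(res(v,k).reshape(-1,2).round(1).tolist())
print('lay origin',W(v,[.076,0,.147]),'home',W(v,[-.121,0,.055]))
# bottle: blue cap blob + white body
for n,box in(('scene',(250,145,292,182)),('side',(340,142,372,182))):
    im=cv2.imread(f'pics/{n}0.png')[box[1]:box[3],box[0]:box[2]].astype(int)
    b,g,r_=im[...,0],im[...,1],im[...,2]
    for nm,m in(('blue',(b-r_>50)),('white',(r_>150)&(abs(b-r_)<40))):
        k,_,st,ce=cv2.connectedComponentsWithStats(m.astype(np.uint8))
        for i in range(1,k):
            if st[i,4]>5: print(n,nm,st[i,4],ce[i]+box[:2],ray(n,ce[i]+box[:2],Ms[n],.02 if nm=='blue' else .025).round(4))
E
python3 fit.py
```

```text
scene [0.5403 0.1598] 88.53
[[-0.5, 0.3], [0.2, -0.7], [-1.4, 0.5], [1.2, -1.0], [-0.3, 1.7], [0.7, -0.0]]
side [0.5399 0.1593] 87.93
[[1.0, 0.8], [-0.8, -0.3], [1.8, 0.4], [-1.1, -0.3], [0.2, 0.3], [-0.3, -0.6]]
None [0.5401 0.1596] 88.25
[[-0.6, 0.4], [-0.3, -0.7], [-1.1, 0.3], [1.4, -1.3], [-0.2, 1.8], [0.5, -0.2], [1.0, 1.4], [-0.4, -0.1], [1.2, 0.4], [-1.6, -0.4], [-0.0, 0.6], [-0.3, -0.6]]
lay origin [0.54242008 0.23556053 0.147     ] home [0.53640024 0.03865252 0.055     ]
scene blue 41 [260.09756098 156.53658537] [ 0.4914 -0.3501  0.02  ]
scene white 62 [268.24193548 158.        ] [ 0.4827 -0.3255  0.025 ]
scene white 82 [276.62195122 163.54878049] [ 0.4806 -0.2929  0.025 ]
side blue 31 [358.90322581 153.61290323] [ 0.4926 -0.3542  0.02  ]
side blue 6 [359.33333333 162.16666667] [ 0.4806 -0.3207  0.02  ]
side white 58 [356.81034483 158.60344828] [ 0.4891 -0.3256  0.025 ]
side white 91 [354.34065934 166.78021978] [ 0.4844 -0.292   0.025 ]
```

Both cameras agree on the chute to about 1 mm and 1°: origin (0.540, 0.160), uphill at 88°. The bottle body is near (0.484, -0.309) with its cap at about -80°. I'll move above it.

```bash
python3 -m handwheel '[{"x":1,"y":-0.47},{"x":1,"y":-0.47},{"x":1,"y":-0.47},{"x":1,"y":-0.47},{"x":1,"y":-0.47},{"x":1,"y":-0.47},{"x":1,"y":-0.47},{"x":1,"y":-0.47}]'
python3 -m handwheel '[{"x":1,"y":-0.47},{"x":1,"y":-0.47},{"x":1,"y":-0.47},{"yaw":1},{"yaw":1},{"yaw":1},{"yaw":1},{"yaw":1}]'
python3 -m handwheel '[{"yaw":1},{"yaw":1},{"yaw":1},{"yaw":1},{"yaw":1},{"yaw":1},{"yaw":1},{"yaw":1}]'
python3 -m handwheel '[{"yaw":1},{"yaw":1},{"yaw":1},{"yaw":1},{"z":0.8},{"z":0.8},{},{}]'
cat > look.py <<'E'
from h import *
import sys
im,M=snap('wrist',sys.argv[1]); spot('wrist','bottle_blue',M)
T=pose(); print('tcp',T[:3,3].round(4),'x ang',np.degrees(np.arctan2(T[1,0],T[0,0])).round(1),'joints',np.round(arm.observe()['joints'],2),'t',arm.observe()['time'])
np.save('pics/M.npy',M)
E
python3 look.py w1
```

```text
tcp [ 0.2358 -0.5788  0.2482] x ang 22.2 joints [-1.19  0.35  1.63 -0.    1.16 -0.  ] t 0.4schema error: expected keys x, y, z, yaw, claw
schema error: expected keys x, y, z, yaw, claw
schema error: expected keys x, y, z, yaw, claw
schema error: expected keys x, y, z, yaw, claw
```

View pics/w1.png

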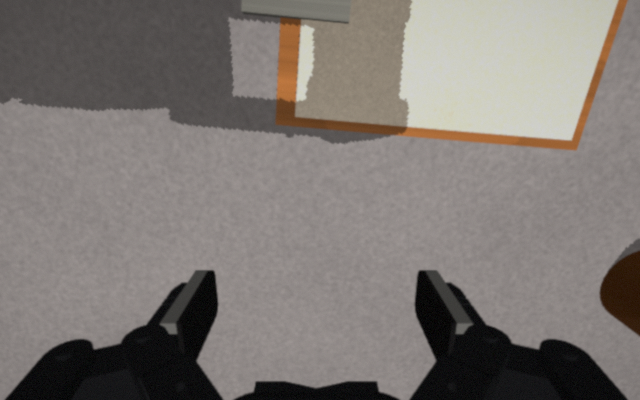

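All five keys are required in every row, so those calls were refused and the arm hasn't moved. The picture shows only the clipboard and the fingers. I'll send them again with full rows.

```bash
python3 -m handwheel '[{"x":1,"y":-0.47,"z":0,"yaw":0,"claw":0},{"x":1,"y":-0.47,"z":0,"yaw":0,"claw":0},{"x":1,"y":-0.47,"z":0,"yaw":0,"claw":0},{"x":1,"y":-0.47,"z":0,"yaw":0,"claw":0},{"x":1,"y":-0.47,"z":0,"yaw":0,"claw":0},{"x":1,"y":-0.47,"z":0,"yaw":0,"claw":0},{"x":1,"y":-0.47,"z":0,"yaw":0,"claw":0},{"x":1,"y":-0.47,"z":0,"yaw":0,"claw":0}]'
python3 -m handwheel '[{"x":1,"y":-0.47,"z":0,"yaw":0,"claw":0},{"x":1,"y":-0.47,"z":0,"yaw":0,"claw":0},{"x":1,"y":-0.47,"z":0,"yaw":0,"claw":0},{"x":0,"y":0,"z":0,"yaw":1,"claw":0},{"x":0,"y":0,"z":0,"yaw":1,"claw":0},{"x":0,"y":0,"z":0,"yaw":1,"claw":0},{"x":0,"y":0,"z":0,"yaw":1,"claw":0},{"x":0,"y":0,"z":0,"yaw":1,"claw":0}]'
python3 -m handwheel '[{"x":0,"y":0,"z":0,"yaw":1,"claw":0},{"x":0,"y":0,"z":0,"yaw":1,"claw":0},{"x":0,"y":0,"z":0,"yaw":1,"claw":0},{"x":0,"y":0,"z":0,"yaw":1,"claw":0},{"x":0,"y":0,"z":0,"yaw":1,"claw":0},{"x":0,"y":0,"z":0,"yaw":1,"claw":0},{"x":0,"y":0,"z":0,"yaw":1,"claw":0},{"x":0,"y":0,"z":0,"yaw":1,"claw":0}]'
python3 -m handwheel '[{"x":0,"y":0,"z":0,"yaw":1,"claw":0},{"x":0,"y":0,"z":0,"yaw":1,"claw":0},{"x":0,"y":0,"z":0,"yaw":1,"claw":0},{"x":0,"y":0,"z":0,"yaw":1,"claw":0},{"x":0,"y":0,"z":0.8,"yaw":0,"claw":0},{"x":0,"y":0,"z":0.8,"yaw":0,"claw":0},{"x":0,"y":0,"z":0,"yaw":0,"claw":0}]'
python3 look.py w2
```

```text
time: 1.07
tool_pos: [0.4164, -0.3825, 0.2485]
eef_rot: [3.083, 0.604, 0.0]
contact_force: [0.3, -1.3, 0.2]
opening: 0.996
time: 1.73
tool_pos: [0.483, -0.3105, 0.2483]
eef_rot: [3.134, -0.222, 0.0]
contact_force: [-0.4, 0.1, 1.0]
opening: 0.996
time: 2.4
tool_pos: [0.4829, -0.3107, 0.2483]
eef_rot: [-2.772, 1.478, -0.0]
contact_force: [0.5, 0.5, -0.5]
opening: 0.999
time: 2.98
tool_pos: [0.4807, -0.3093, 0.1965]
eef_rot: [2.409, -2.015, -0.01]
contact_force: [-1.6, 0.6, -0.4]
opening: 0.998
wrist bottle_blue 0.71 [ 0.5807 -0.3671  0.0281] px [205.  97.]
wrist bottle_blue 0.69 [ 0.4875 -0.3193  0.0311] px [309. 175.]
wrist bottle_blue 0.69 [ 0.3788 -0.3044  0.0244] px [423. 209.]
tcp [ 0.4825 -0.3105  0.2001] x ang -79.8 joints [-0.57  0.33  1.79  0.    1.03  2.39] t 3.0833
```

View pics/w2.png

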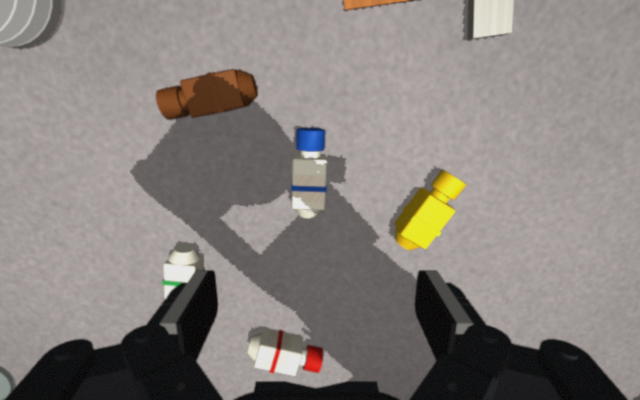

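The wrist view shows the blue bottle from its cap end (311,127) to its foot (307,216), nearly parallel to the tool's x. Red is at (285,355) and green at (180,275). I'll turn the pixels into positions.

```bash
python3 - <<'E'
from h import *
M=np.load('pics/M.npy'); T=pose()
f=lambda u,z: ray('wrist',u,M,z)
cap=f((311,127),.022); foot=f((307.5,216),.010); l=f((292,184),.03); r=f((327,184),.03); e1=f((309.5,156),.03)
print('cap',cap,'foot',foot,'len',np.linalg.norm((cap-foot)[:2]),'width',np.linalg.norm(l-r),'e1',e1)
d=(cap-foot)[:2]; print('ang',np.degrees(np.arctan2(d[1],d[0])))
d/=np.linalg.norm(d); o=(foot[:2]+d*.028+cap[:2]-d*.052)/2; print('origin',o, 'mid sides',(l+r)/2)
print('tool delta/30mm',(T[:3,:3].T@(np.r_[o,.023]-T[:3,3])/.03).round(2))
for n,u in(('green',(163,300)),('yellow',(398,240)),('red',(320,345))): print(n,(T[:3,:3].T@(f(u,.02)-np.r_[o,.02])).round(3))
E
```

```text
cap [ 0.49235942 -0.35842543  0.022     ] foot [ 0.48104199 -0.27373368  0.01      ] len 0.08544458746481456 width 0.03062601991620925 e1 [ 0.48951979 -0.3351913   0.03      ]
ang -82.38860662802995
origin [ 0.48511126 -0.30418529] mid sides [ 0.48529025 -0.3108899   0.03      ]
tool delta/30mm [-0.18 -0.13  5.9 ]
green [-0.117 -0.147 -0.   ]
yellow [-0.052  0.085  0.   ]
red [-0.173  0.011  0.   ]
```

```bash
python3 -m handwheel '[{"x":-0.15,"y":-0.11,"z":0.9,"yaw":0.4,"claw":0},{"x":0,"y":0,"z":1,"yaw":0,"claw":0},{"x":0,"y":0,"z":1,"yaw":0,"claw":0},{"x":0,"y":0,"z":1,"yaw":0,"claw":0},{"x":0,"y":0,"z":1,"yaw":0,"claw":0},{"x":0,"y":0,"z":0.7,"yaw":0,"claw":0},{"x":0,"y":0,"z":0.4,"yaw":0,"claw":0},{"x":0,"y":0,"z":0,"yaw":0,"claw":0}]' 25
python3 -m handwheel '[{"x":0,"y":0,"z":0,"yaw":0,"claw":255},{"x":0,"y":0,"z":0,"yaw":0,"claw":255},{"x":0,"y":0,"z":0,"yaw":0,"claw":255},{"x":0,"y":0,"z":0,"yaw":0,"claw":255},{"x":0,"y":0,"z":0,"yaw":0,"claw":255},{"x":0,"y":0,"z":0,"yaw":0,"claw":255},{"x":0,"y":0,"z":0,"yaw":0,"claw":255},{"x":0,"y":0,"z":0,"yaw":0,"claw":255}]' 25
```

```text
time: 3.75
tool_pos: [0.485, -0.3055, 0.0191]
eef_rot: [2.367, -2.066, -0.003]
contact_force: [-0.1, 0.1, 0.1]
opening: 1.001
time: 4.42
tool_pos: [0.4861, -0.3062, 0.0216]
eef_rot: [-2.366, 2.066, -0.003]
contact_force: [-0.9, 0.6, 6.8]
opening: 0.348
```

The grip is good: opening 29.6 mm on the 30 mm body. Now I lift, turn and cross to above the mouth.

```bash
python3 -m handwheel '[{"x":0,"y":0,"z":-0.5,"yaw":0,"claw":255},{"x":0,"y":0,"z":-1,"yaw":0,"claw":255},{"x":0,"y":0,"z":-1,"yaw":-1,"claw":255},{"x":0,"y":0,"z":-1,"yaw":-1,"claw":255},{"x":0,"y":0,"z":-1,"yaw":-1,"claw":255},{"x":0,"y":0,"z":-1,"yaw":-1,"claw":255},{"x":0,"y":0,"z":-1,"yaw":-1,"claw":255},{"x":0,"y":0,"z":-1,"yaw":-1,"claw":255}]'
python3 -m handwheel '[{"x":0,"y":0,"z":0,"yaw":-1,"claw":255},{"x":0,"y":0,"z":0,"yaw":-1,"claw":255},{"x":0,"y":0,"z":0,"yaw":-1,"claw":255},{"x":0,"y":0,"z":0,"yaw":-1,"claw":255},{"x":0,"y":0,"z":0,"yaw":-1,"claw":255},{"x":0,"y":0,"z":0,"yaw":-1,"claw":255},{"x":0,"y":0,"z":0,"yaw":-1,"claw":255},{"x":0,"y":0,"z":0,"yaw":-1,"claw":255}]'
python3 -m handwheel '[{"x":0,"y":0,"z":0,"yaw":-1,"claw":255},{"x":0,"y":0,"z":0,"yaw":-1,"claw":255},{"x":0,"y":0,"z":0,"yaw":-1,"claw":255},{"x":0,"y":0,"z":0,"yaw":-1,"claw":255},{"x":0,"y":0,"z":0,"yaw":-1,"claw":255},{"x":0,"y":0,"z":0,"yaw":-1,"claw":255},{"x":0,"y":0,"z":0,"yaw":-1,"claw":255},{"x":0,"y":0,"z":0,"yaw":-1,"claw":255}]'
python3 -m handwheel '[{"x":0,"y":0,"z":0,"yaw":-1,"claw":255},{"x":0,"y":0,"z":0,"yaw":-1,"claw":255},{"x":0,"y":0,"z":0,"yaw":-1,"claw":255},{"x":0,"y":0,"z":0,"yaw":-1,"claw":255},{"x":0,"y":0,"z":0,"yaw":-1,"claw":255},{"x":0,"y":0,"z":0,"yaw":-1,"claw":255},{"x":0,"y":0,"z":0,"yaw":-0.4,"claw":255},{"x":0,"y":0,"z":0,"yaw":0,"claw":255}]'
cat > st.py <<'E'
from h import *
T=pose(); s=arm.observe(); print('tcp',T[:3,3].round(4),'x ang',np.degrees(np.arctan2(T[1,0],T[0,0])).round(1),s['joints'],s['time'],s['opening'])
print('delta units',(T[:3,:3].T@(np.array([.5424,.2356,.25])-T[:3,3])/.03).round(2))
E
python3 st.py
```

```text
time: 5.08
tool_pos: [0.485, -0.3055, 0.2473]
eef_rot: [2.892, -1.226, 0.001]
contact_force: [1.5, -0.6, -1.1]
opening: 0.352
time: 5.75
tool_pos: [0.4851, -0.3055, 0.2456]
eef_rot: [3.141, 0.056, 0.0]
contact_force: [0.5, -0.1, -0.2]
opening: 0.343
time: 6.42
tool_pos: [0.4851, -0.3056, 0.2456]
eef_rot: [2.846, 1.329, 0.0]
contact_force: [0.7, -0.0, -0.0]
opening: 0.346
time: 7.08
tool_pos: [0.4852, -0.3056, 0.2456]
eef_rot: [2.254, 2.188, 0.0]
contact_force: [-1.0, 0.4, -0.4]
opening: 0.351
tcp [ 0.4852 -0.3056  0.2456] x ang 88.3 [-5.64668862e-01  2.75802690e-01  1.74890361e+00 -2.49027106e-06
  1.11664847e+00 -5.34565694e-01] 7.0833 0.35069133966461913
delta units [18.09  1.36 -0.15]
```

```bash
python3 -m handwheel '[{"x":0.6,"y":0.08,"z":0,"yaw":0,"claw":255},{"x":1,"y":0.08,"z":0,"yaw":0,"claw":255},{"x":1,"y":0.08,"z":0,"yaw":0,"claw":255},{"x":1,"y":0.08,"z":0,"yaw":0,"claw":255},{"x":1,"y":0.08,"z":0,"yaw":0,"claw":255},{"x":1,"y":0.08,"z":0,"yaw":0,"claw":255},{"x":1,"y":0.08,"z":0,"yaw":0,"claw":255},{"x":1,"y":0.08,"z":0,"yaw":0,"claw":255}]'
python3 -m handwheel '[{"x":1,"y":0.08,"z":0,"yaw":0,"claw":255},{"x":1,"y":0.08,"z":0,"yaw":0,"claw":255},{"x":1,"y":0.08,"z":0,"yaw":0,"claw":255},{"x":1,"y":0.08,"z":0,"yaw":0,"claw":255},{"x":1,"y":0.08,"z":0,"yaw":0,"claw":255},{"x":1,"y":0.08,"z":0,"yaw":0,"claw":255},{"x":1,"y":0.08,"z":0,"yaw":0,"claw":255},{"x":1,"y":0,"z":0,"yaw":0,"claw":255}]'
python3 -m handwheel '[{"x":1,"y":0,"z":0,"yaw":0,"claw":255},{"x":1,"y":0,"z":0,"yaw":0,"claw":255},{"x":0.5,"y":0.16,"z":0,"yaw":0,"claw":255},{"x":0,"y":0,"z":0,"yaw":0,"claw":255},{"x":0,"y":0,"z":0,"yaw":0,"claw":255}]'
python3 st.py; python3 - <<'E'
from h import *
im,M=snap('side','s2'); im2,M=snap('wrist','w3')
a=cv2.resize(cv2.imread('pics/s2.png')[180:390,120:330],(390,390)); b=cv2.resize(cv2.imread('pics/w3.png'),(410,256))
o=np.zeros((390,800,3),np.uint8); o[:,:390]=a; o[:256,390:]=b; cv2.imwrite('pics/m1.png',o)
E
```

```text
time: 7.75
tool_pos: [0.5117, -0.077, 0.2457]
eef_rot: [2.259, 2.183, 0.001]
contact_force: [1.0, -0.1, -1.7]
opening: 0.344
time: 8.42
tool_pos: [0.5364, 0.1625, 0.2457]
eef_rot: [2.259, 2.183, 0.001]
contact_force: [-1.1, 0.3, -0.9]
opening: 0.348
time: 8.83
tool_pos: [0.5435, 0.2359, 0.2452]
eef_rot: [2.256, 2.186, -0.001]
contact_force: [-0.2, 1.0, -1.9]
opening: 0.344
tcp [0.5435 0.2359 0.2452] x ang 88.2 [ 4.07191223e-01  3.06057815e-01  1.70792233e+00 -4.79505686e-04
  1.12793354e+00  4.39023883e-01] 8.8333 0.3441945343144568
delta units [-0.01 -0.04 -0.16]
```

View pics/m1.png

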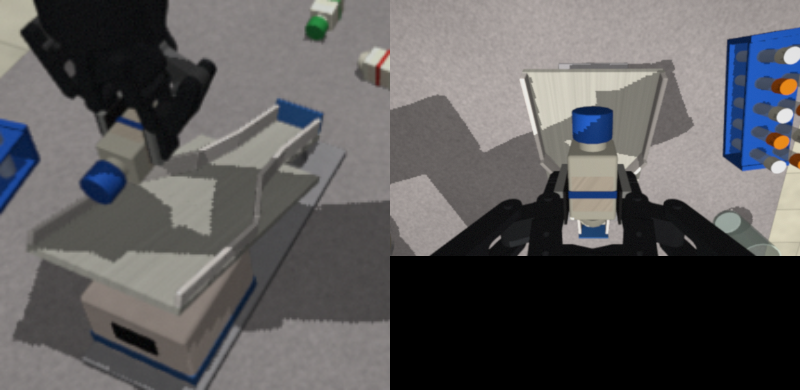

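The bottle is centred over the mouth with its cap uphill (cap column 592, stop 593 in the wrist inset). The tool can't tilt, so I'll loosen to 20 N and press the cap gently on the deck, so the bottle swivels in the pads until it lies on the slope.

```bash
python3 -m handwheel '[{"x":0,"y":-0.04,"z":0.5,"yaw":0,"claw":255},{"x":0,"y":0,"z":0.9,"yaw":0,"claw":255},{"x":0,"y":0,"z":0.6,"yaw":0,"claw":255},{"x":0,"y":0,"z":0.2,"yaw":0,"claw":255},{"x":0,"y":0,"z":0,"yaw":0,"claw":255}]' 20
python3 -m handwheel '[{"x":0,"y":0,"z":0.08,"yaw":0,"claw":255},{"x":0,"y":0,"z":0.08,"yaw":0,"claw":255},{"x":0,"y":0,"z":0.08,"yaw":0,"claw":255},{"x":0,"y":0,"z":0.08,"yaw":0,"claw":255},{"x":0,"y":0,"z":0,"yaw":0,"claw":255}]' 20
python3 - <<'E'
from h import *
snap('wrist','w4')
E
```

```text
time: 9.35
tool_pos: [0.5414, 0.2342, 0.1779]
eef_rot: [-2.258, -2.183, 0.005]
contact_force: [-1.0, -0.1, -0.6]
opening: 0.347
time: 9.77
tool_pos: [0.5431, 0.2354, 0.1708]
eef_rot: [2.256, 2.185, 0.002]
contact_force: [-0.1, -3.7, 5.7]
opening: 0.348
```

```bash
python3 -m handwheel '[{"x":0,"y":0,"z":0.08,"yaw":0,"claw":255},{"x":0,"y":0,"z":0.08,"yaw":0,"claw":255},{"x":0,"y":0,"z":0.08,"yaw":0,"claw":255},{"x":0,"y":0,"z":0.08,"yaw":0,"claw":255},{"x":0,"y":0,"z":0.08,"yaw":0,"claw":255},{"x":0,"y":0,"z":0.08,"yaw":0,"claw":255},{"x":0,"y":0,"z":0,"yaw":0,"claw":255}]' 20
python3 - <<'E'
from h import *
im,M=snap('side','s3'); snap('scene','c3'); snap('wrist','w4')
a=cv2.resize(cv2.imread('pics/s3.png')[200:390,120:310],(400,400)); b=cv2.resize(cv2.imread('pics/w4.png'),(400,250)); c=cv2.resize(cv2.imread('pics/c3.png')[190:350,320:500],(400,350))
o=np.zeros((600,800,3),np.uint8); o[:400,:400]=a; o[:250,400:]=b; o[250:,400:]=c; cv2.imwrite('pics/m2.png',o)
E
```

```text
time: 10.4
tool_pos: [0.5431, 0.2352, 0.1563]
eef_rot: [2.256, 2.185, 0.002]
contact_force: [-0.1, -5.1, 4.7]
opening: 0.345
```

View pics/m2.png

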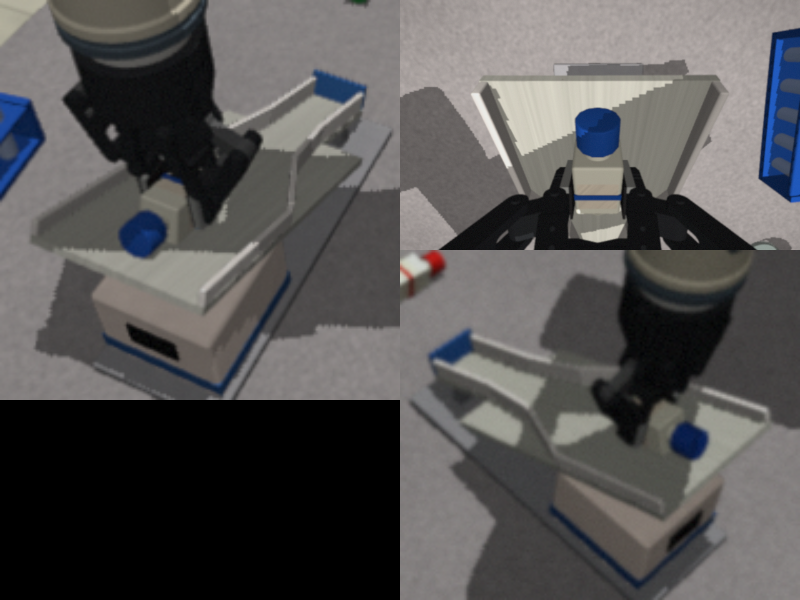

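The bottle has swivelled onto the slope, centred with its cap uphill, and the forces stay around 5-7 N. I'll go 2.4 mm lower, then open partly so the finger backs stay clear of the walls.

```bash
python3 -m handwheel '[{"x":0,"y":0,"z":0.08,"yaw":0,"claw":255},{"x":0,"y":0,"z":0,"yaw":0,"claw":255},{"x":0,"y":0,"z":0,"yaw":0,"claw":90},{"x":0,"y":0,"z":0,"yaw":0,"claw":90},{"x":0,"y":0,"z":0,"yaw":0,"claw":90},{"x":0,"y":0,"z":0,"yaw":0,"claw":90},{"x":0,"y":0,"z":0,"yaw":0,"claw":90},{"x":0,"y":0,"z":0,"yaw":0,"claw":90}]' 20
python3 - <<'E'
from h import *
snap('side','s4'); snap('scene','c4'); snap('wrist','w5')
a=cv2.resize(cv2.imread('pics/s4.png')[200:390,120:310],(400,400)); b=cv2.resize(cv2.imread('pics/w5.png'),(400,250)); c=cv2.resize(cv2.imread('pics/c4.png')[190:350,320:500],(400,350))
o=np.zeros((600,800,3),np.uint8); o[:400,:400]=a; o[:250,400:]=b; o[250:,400:]=c; cv2.imwrite('pics/m3.png',o)
E
```

```text
time: 11.22
tool_pos: [0.5423, 0.2358, 0.1528]
eef_rot: [-2.257, -2.186, 0.0]
contact_force: [0.4, -0.2, -0.4]
opening: 0.645
```

View pics/m3.png

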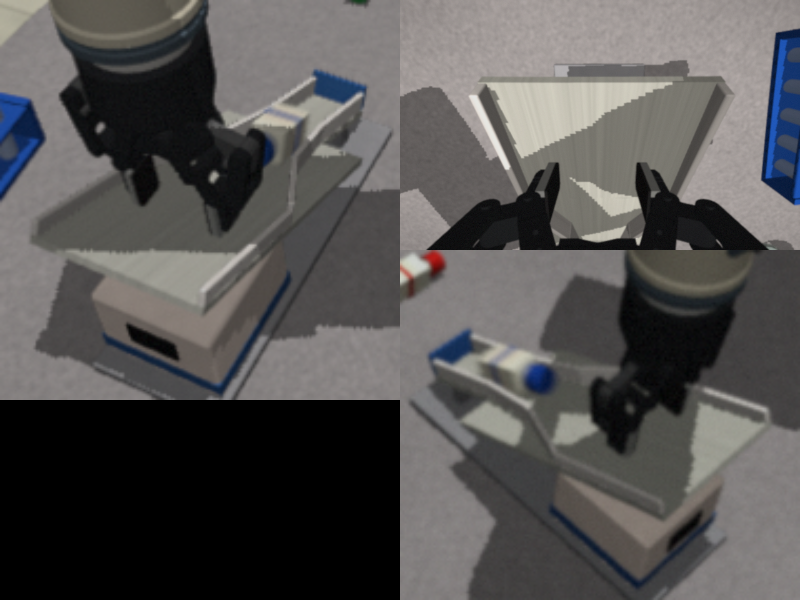

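The bottle was caught mid-slide, straight and base first, entering the throat. I'll back the arm straight up and check where it comes to rest.

```bash
python3 -m handwheel '[{"x":0,"y":0,"z":-0.5,"yaw":0,"claw":90},{"x":0,"y":0,"z":-1,"yaw":0,"claw":90},{"x":0,"y":0,"z":-1,"yaw":0,"claw":90},{"x":0,"y":0,"z":-1,"yaw":0,"claw":90},{"x":0,"y":0,"z":-0.5,"yaw":0,"claw":90},{"x":0,"y":0,"z":0,"yaw":0,"claw":90},{"x":0,"y":0,"z":0,"yaw":0,"claw":90},{"x":0,"y":0,"z":0,"yaw":0,"claw":90}]'
python3 - <<'E'
from h import *
_,Ms=snap('side','s5'); spot('side','bottle_blue',Ms); _,Mc=snap('scene','c5'); spot('scene','bottle_blue',Mc)
print('expected home',[.5364,.0387,.055],proj('side',np.array([.5364,.0387,.055]),Ms),proj('scene',np.array([.5364,.0387,.055]),Mc))
a=cv2.resize(cv2.imread('pics/s5.png')[180:380,130:330],(400,400)); c=cv2.resize(cv2.imread('pics/c5.png')[150:350,250:450],(400,400))
cv2.imwrite('pics/m4.png',np.hstack([a,c]))
E
```

```text
time: 12.03
tool_pos: [0.5418, 0.2355, 0.2718]
eef_rot: [-2.256, -2.185, 0.002]
contact_force: [-0.3, 0.4, 0.6]
opening: 0.648
side bottle_blue 0.95 [0.535  0.0592 0.073 ] px [269. 248.]
side bottle_blue 0.82 [ 0.3674 -0.2824  0.0281] px [401. 180.]
side bottle_blue 0.6 [ 0.5771 -0.3572  0.0214] px [328. 145.]
scene bottle_blue 0.74 [ 0.5847 -0.36    0.0223] px [228. 170.]
scene bottle_blue 0.71 [0.5447 0.0573 0.0747] px [356. 240.]
scene bottle_blue 0.49 [ 0.3806 -0.2891  0.0254] px [307. 147.]
expected home [0.5364, 0.0387, 0.055] [273.93008831 246.81295588] [352.0199826 238.676588 ]
```

View pics/m4.png

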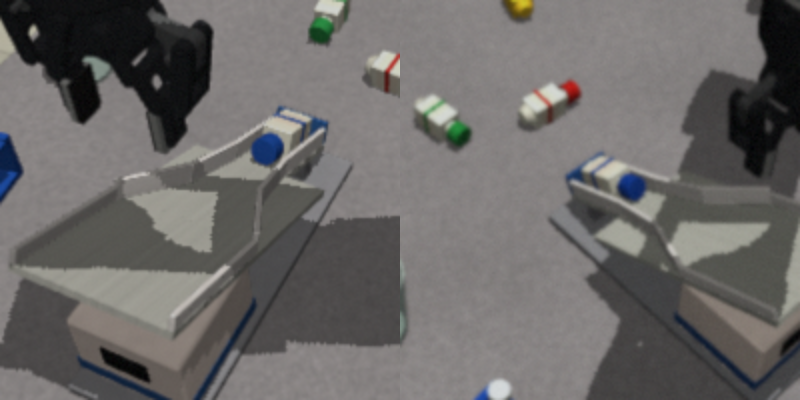

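Both views show the bottle at the stop with its cap uphill, and red and green untouched. I'll do one last numeric check of the cap, then hand in.

```bash
python3 - <<'E'
from h import *
M,_=None,None
for k in range(2):
    for n,b in(('side',(250,235,275,265)),('scene',(358,235,378,252))):
        im,M=snap(n,f'f{n}{k}'); c=im[b[1]:b[3],b[0]:b[2]].astype(int); m=((c[...,2]-c[...,0])>50).astype(np.uint8)
        _,_,st,ce=cv2.connectedComponentsWithStats(m); i=1+st[1:,4].argmax()
        print(n,ce[i]+b[:2],'expected cap',proj(n,np.array([.5378,.0387+.0435,.055+.0203]),M))
print(arm.job_done())
E
```

```text
side [263.01694915 253.98305085] expected cap [261.91717082 255.69597988]
scene [365.48412698 242.63492063] expected cap [366.81367906 244.45977829]
side [263.06179775 253.97191011] expected cap [261.91717082 255.69597988]
scene [365.632 242.616] expected cap [366.81367906 244.45977829]
the job is handed in; nothing more can be done
None
```

The blue-capped bottle is in the chute, resting against the blue stop with its cap uphill. I handed the job in at about 12 s of the 32 s allowed.

- **How it was placed:** The handwheel can't tilt the tool, so I held the bottle level over the mouth at 20 N grip. Pressing its cap lightly on the deck (readings up to about 7 N) swivelled it onto the slope, and it slid down base first when released.
- **Last checks:** The cap sits within about 2 pixels of its expected home position in both cameras. It didn't move between two successive looks. The red and green bottles are undisturbed, and the gripper is about 0.1 m clear of the chute.
- **What went wrong:** My first four move calls were refused because every row needs all five keys; nothing moved. `spot_in` also reported the brown and yellow look-alikes as the blue bottle, so I identified it from the pictures.

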